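# Meter a few cover-glass boxes from a tilting dispenser bin

### The arm

A 7-joint arm with a two-finger parallel gripper is mounted at the origin on a cart in front of the work surface, level with it; the furniture and walls round the work are solid. World frame = base frame: x ahead of the robot, y to its left, z up, the work surface at z = 0. Lengths are in mm, angles in rad, forces in N, time in s.
With the tool pointing down it reaches from about 400 to 875 mm from the base axis. Payload 6.5 kg.
Tool frame: the origin (TCP) lies on the centre line of the jaws, within the pads' length; the fingertips stand 25 mm ahead of it and the grasp point (between the pads) lies 6 mm ahead of it; x points along the fingers, y is the direction in which the jaws open and shut, and the axes are right-handed (so a half turn about x gives the same grasp; the last joint's range is limited). The gripper opens to 88 mm and grips with 3 to 60 N. Pads are 18 mm wide; open, the fingers measure 123 mm over their backs; the gripper's body (75 mm by 187 mm) begins 45 mm behind the grasp point.
Start: joints at [-1.281, 0.536, -0.004, 1.538, 0.003, 1.067, -0.071], TCP at [226.415, 609.283, 263.716] pointing down, gripper open.
Joint ranges: [-2.7, 2.7], [-0.37, 2.16], [-1.27, 1.26], [0.24, 2.4], [-1.31, 4.45], [0.19, 1.91], [-2.76, 2.76]. Speed limits (rad/s): [2.39, 2.39, 3.14, 3.14, 3.14, 3.14, 3.14].

### API

Orientations are given as a unit quaternion [x, y, z, w].
In Python, from cell import r gives the robot as it stands.
- The arm moves only by the shell command python3 -m creep 'ROWS' [OPENING]. ROWS is JSON, a list of rows, each an object with "dp": the shift along the tool's x, y, z in m, a list of three; "dr": the turn, a rotation vector about the tool's x, y, z in rad, a list of three. A call has 1 to 20 rows; each row shifts and turns the commanded pose from where the row before left it, along the tool's axes as they then stand; what a row does not reach is not made up. A row lasts 1/8 s, in which the tool goes at most 62.5 mm and 10.7 degrees, less where a joint would pass 70% of its speed; a pose out of reach is approached as far as the arm can. A call with a gripper value outside its range is refused whole. OPENING is the closure, from 0 (fully open) to 1 (shut), set as the call begins (- or left out, the last holds). The fingers move at their own pace and stop on an object; the grip force is fixed at half the most. Time passes only in rows, so rows that do not move let the fingers close. It gives the time, the measured TCP pose, the force and the opening at its end, in the units of the state.
- r.read_state(): the state, without advancing time (a new reading comes with each control period).
- r.get_image(name): name is "scene" or "side" or "wrist"; returns a dict with "img" (420x560x3 uint8, red, green, blue), "camera_matrix" (3x3 intrinsics, pixels), "xyz" and "attitude" of the camera in the world. Camera axes: x right, y up, looking along -z (the intrinsics and any distortion apply to the point x, -y, -z); pixel columns grow to the right and rows downward; lengths in mm; the calibration is good to about 2 mm. A picture is of the moment at which its call begins. There is no depth.
- r.sign_off(): hands the job in, once; it reports no verdict.
The state is a dict: "t": time; "joint_positions": joint angles; "qd": joint speeds; "tau": joint torques, N m; "position": TCP position; "tcp_rot": TCP orientation; "wrist_force": force on the tool from outside, world axes, zero at the start; "moment": the same for the moment, N m; "width": finger opening in mm.
Only numpy, scipy, OpenCV 4.12 (cv2) and the standard library are available. Lean on these libraries where they do the work, as an engineer would, in place of code of your own. Each camera call takes 0.05 s, during which the arm holds its last target. There are 200 camera calls.

### The job

Of the two tilting dispenser bins on the bench, take the one holding the flat square cover-glass boxes by its bail handle and tip it up slowly, only until the boxes start to slide out over the front; keep it tipped there until two or three of the five lie in the catch tray, then lower the bin back down onto its rest without dropping it and let go. The other boxes must stay in the bin; do not touch the boxes with the gripper, and leave the bin of tubes and the things round about alone.

Things in the scene. Friction and masses are not known exactly. Their poses are not given: they have to be found in the camera images.
- box_stand: Grey fixed stand, 281 x 84 mm, of the dispenser bin that holds the cover-glass boxes; an identical one with small tubes stands to its left or right. Origin on the bench under the bin's hinge; x points from the catch tray in front back along the bin (away from the robot but for a yaw of up to 0.3 rad), y left, z up.
- box_handle (a point): Middle of the bin's handle: level crossbar of a bail of 10 mm round bar, along the stand's y, 76 mm between its uprights. With the bin down: 118 mm behind (stand +x) and 64 mm above the hinge, 136 mm above the bench, 37 mm above the box tops, 30 mm above the side walls. Moves with the bin on an arc about the hinge; the bar can turn between finger pads.
- box_chute (a joint): Tilt of the cover-glass-box bin, rad: 0 down on its rest, growing to 0.85 as the handle end is raised. Free hinge: falls back if let go (0.3 kg). Boxes 1-3 lie on a front floor sloping 8 deg to the lip and start sliding somewhere from 0.27 to 0.52 rad, depending on friction; boxes 4-5 only about 0.14 rad later. Just past that angle boxes slide out slowly, within 0.5 to 3 s.
- box_hinge (a point): Middle of the hinge axis of the cover-glass-box bin, level, along the stand's y, 72 mm above the bench, just under the open front lip (76 mm above the bench). From here the bin, an aluminium trough 40 mm wide outside and 34 mm inside, runs 150 mm back.
- box_tray (a point): Centre of the inner floor of the catch tray below the front lip, 4 mm above the bench, 60 mm in front of the stand's origin (stand -x); axes as the stand's. Inside 124 (x) x 76 mm, walls 36 mm above the bench.
- tube_chute (a joint): Tilt in rad of the other, identical bin, which holds three small tubes; 0 = down. To be left down.
- cover_box_1: Flat square white cover-glass box, 28 x 28 x 11 mm, about 20 g, origin at the centre of its underside. The five lie in a single row in the bin; number 1 from the open front lip, 15 mm behind the hinge.
- cover_box_2: Flat square white cover-glass box, 28 x 28 x 11 mm, about 20 g, origin at the centre of its underside. The five lie in a single row in the bin; number 2 from the open front lip, 44 mm behind the hinge.
- cover_box_3: Flat square white cover-glass box, 28 x 28 x 11 mm, about 20 g, origin at the centre of its underside. The five lie in a single row in the bin; number 3 from the open front lip, 73 mm behind the hinge.
- cover_box_4: Flat square white cover-glass box, 28 x 28 x 11 mm, about 20 g, origin at the centre of its underside. The five lie in a single row in the bin; number 4 from the open front lip, 102 mm behind the hinge.
- cover_box_5: Flat square white cover-glass box, 28 x 28 x 11 mm, about 20 g, origin at the centre of its underside. The five lie in a single row in the bin; number 5 from the open front lip, 131 mm behind the hinge.
- marker: Bystander: marker pen, 142 mm long, 14 mm thick, lying between the two dispensers; origin at its middle, on the bench.
- jar: Bystander: small clear jar with white screw cap, 50 mm across, 59 mm high, standing between the two dispensers; origin under its centre.
- timer: Bystander: small pocket timer, 70 x 32 x 13 mm, lying to the right of the dispensers; origin under its centre.
Things that resemble listed ones, but are neither listed nor needed, are in the scene too. Leave any turquoise look-alike of the cover_box_4 alone. What is shaped like the cover_box_3 but orange is not meant.

How it is judged (in metres and radians):
On the way:
1. the first two boxes from the front have slid into the catch tray while the bin is still held tipped (0.15 rad or more) (z of each of cover_box_1, cover_box_2 in the frame of box_tray below 0.047 m and x of cover_box_1 in the frame of box_tray between -0.066 and 0.066 m and y of cover_box_1 in the frame of box_tray between -0.044 and 0.044 m and x of cover_box_2 in the frame of box_tray between -0.066 and 0.066 m and y of cover_box_2 in the frame of box_tray between -0.044 and 0.044 m and value of joint box_chute above 0.15 rad), for 0.1 s.
At the end, for the whole second after the job is handed in: The bin is down on its rest (tilt under 0.04 rad) and let go; boxes 1 and 2 lie in the catch tray, box 3 is in the tray, in the bin or on the lip between them, boxes 4 and 5 are still in the bin, and all boxes are at rest (z of each of cover_box_1, cover_box_2 in the frame of box_tray below 0.047 m and x of cover_box_1 in the frame of box_tray between -0.066 and 0.066 m and y of cover_box_1 in the frame of box_tray between -0.044 and 0.044 m and x of cover_box_2 in the frame of box_tray between -0.066 and 0.066 m and y of cover_box_2 in the frame of box_tray between -0.044 and 0.044 m and x of cover_box_3 in the frame of box_tray between -0.066 and 0.21 m and y of cover_box_3 in the frame of box_tray between -0.044 and 0.044 m and x of cover_box_4 in the frame of box_tray between 0.063 and 0.21 m and y of cover_box_4 in the frame of box_tray between -0.03 and 0.03 m and z of each of cover_box_4, cover_box_5 in the frame of box_tray above 0.065 m and x of cover_box_5 in the frame of box_tray between 0.063 and 0.21 m and y of cover_box_5 in the frame of box_tray between -0.03 and 0.03 m and value of joint box_chute below 0.04 rad and linear speed of each of cover_box_1, cover_box_2, cover_box_3, cover_box_4, cover_box_5 below 0.03 m/s); the robot touches nothing.
It fails at once if the gripper touches a cover-glass box (over 0.5 N) (contact force between the fingers and cover_box_1 above 0.5 N or contact force between the fingers and cover_box_2 above 0.5 N or contact force between the fingers and cover_box_3 above 0.5 N or contact force between the fingers and cover_box_4 above 0.5 N or contact force between the fingers and cover_box_5 above 0.5 N).
It fails at once if the bin is let fall (downward faster than 3 rad/s) (velocity of joint box_chute below -3 rad/s).
It fails at once if the other bin, with the tubes, is tipped (over 0.1 rad) (value of joint tube_chute above 0.1 rad).
It fails at once if the marker, jar or timer on the bench is displaced (over 40 mm) (distance of any of marker, jar, timer from where it was at the start of the episode above 0.04 m).
It also fails if it takes over 45 s, if anything falls off the work surface, if the arm or the gripper's body presses on something with over 40 N, if the wrist force passes 120 N, or if a joint passes its speed limit or range.

## Working session

There is one attempt and no reset: what is moved stays moved. The work goes in short steps, Python scripts to look and compute and a shell command to move; the robot and the scene stay as the last step left them, time stands still between calls to the robot, and variables do not carry over. Pictures are saved under pics/ and viewed, about 8 in all and at most 12, crops included, and the job is handed in when it is done.

```bash
mkdir -p pics; ls
cat > h.py <<'E'
import numpy as np, cv2
from cell import r
from scipy.spatial.transform import Rotation as R
def snap(n,f):
    d=r.get_image(n); cv2.imwrite('pics/'+f,d['img'][:,:,::-1]); np.savez('pics/'+f+'.npz',**{k:np.array(v) for k,v in d.items()}); return d
def load(f): return np.load('pics/'+f+'.npz')
def rot(d):
    a=np.array(d['attitude']); return R.from_quat(a) if a.shape==(4,) else R.from_matrix(a)
def ray(d,u,v):
    K=np.array(d['camera_matrix']); k=np.linalg.solve(K,[u,v,1.]); w=rot(d).apply([k[0],-k[1],-k[2]]); return np.array(d['xyz']),w
def onz(d,u,v,z):
    c,w=ray(d,u,v); return c+w*(z-c[2])/w[2]
def proj(d,p):
    q=rot(d).inv().apply(np.array(p)-np.array(d['xyz'])); k=np.array(d['camera_matrix'])@[q[0],-q[1],-q[2]]; return k[:2]/k[2]
E
python3 - <<'E'
from h import *
a=snap('scene','s0.png');b=snap('side','d0.png')
print({k:v for k,v in a.items() if k!='img'});print({k:v for k,v in b.items() if k!='img'});print(r.read_state())
cv2.imwrite('pics/both.png',np.vstack([a['img'],b['img']])[:,:,::-1])
E
```

```text
pics
{'camera_matrix': array([[467.21111518,   0.        , 275.38580667],
       [  0.        , 467.21111518, 205.85491172],
       [  0.        ,   0.        ,   1.        ]]), 'xyz': array([-474.20507128,  542.55403469,  631.2467456 ]), 'attitude': array([-0.26196461,  0.47420962,  0.7261504 , -0.42332655])}
{'camera_matrix': array([[511.55394656,   0.        , 285.99117787],
       [  0.        , 511.55394656, 214.9848856 ],
       [  0.        ,   0.        ,   1.        ]]), 'xyz': array([561.40700458, 807.44950685, 882.24417964]), 'attitude': array([0.0014552 , 0.41094946, 0.91155441, 0.01367426])}
{'t': 0.1, 'joint_positions': array([-1.28119201,  0.53709842, -0.00443354,  1.53874077,  0.00263222,
        1.06729895, -0.07121434]), 'qd': array([-0.00125766, -0.00109699,  0.00063578, -0.00316971, -0.00055355,
       -0.00107239, -0.00161258]), 'tau': array([ 2.58985856e-03, -5.72072768e+01,  9.94172953e-01, -2.52230787e+01,
       -5.60642977e-02,  1.34195064e-02,  2.17262385e-05]), 'position': array([226.26864599, 608.8106359 , 262.93460448]), 'tcp_rot': array([ 0.12456683,  0.69599624, -0.12565206,  0.69590509]), 'wrist_force': array([-1.1110486 , -0.80183841,  1.40460694]), 'moment': array([ 0.02020487, -0.00287478,  0.01117396]), 'width': 88.30848824947354}
```

View pics/s0.png

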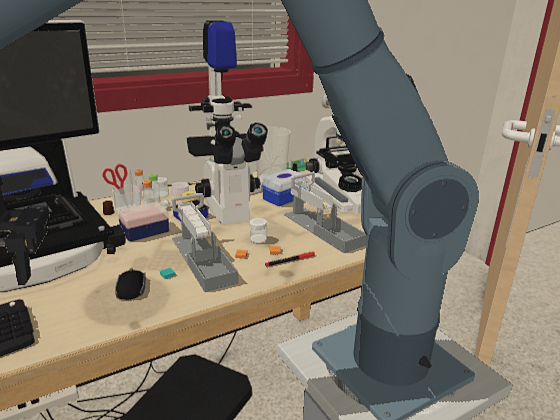

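View pics/d0.png

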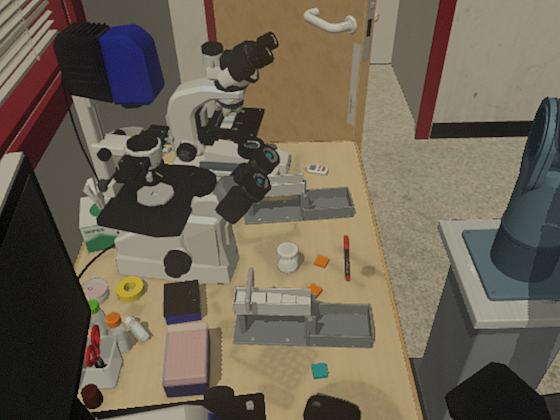

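The side view shows two dispensers: the near one at about (235-372, 270-345), apparently with white squares, and the far one at about (245-353, 175-222). I'll enlarge both.

Run:
```python
import cv2
a=cv2.imread('pics/d0.png')[160:360,225:385]
cv2.imwrite('pics/c1.png',cv2.resize(a,None,fx=3,fy=3,interpolation=cv2.INTER_CUBIC)[:, :480])
b=cv2.imread('pics/s0.png')[170:300,160:380]
cv2.imwrite('pics/c2.png',cv2.resize(b,None,fx=3.5,fy=3.5,interpolation=cv2.INTER_CUBIC))
```

```text
(no output)
```

View pics/c1.png

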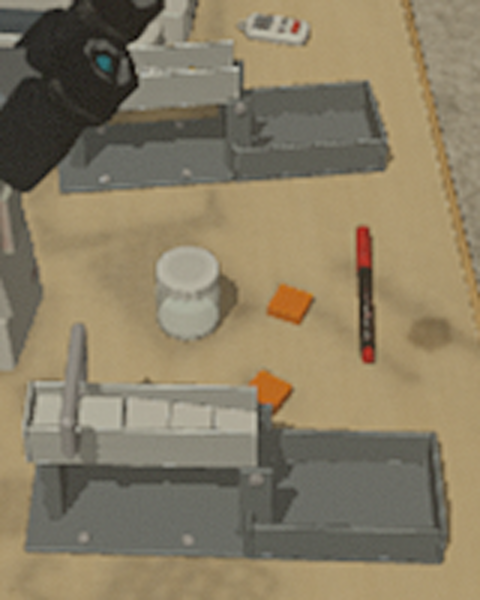

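View pics/c2.png

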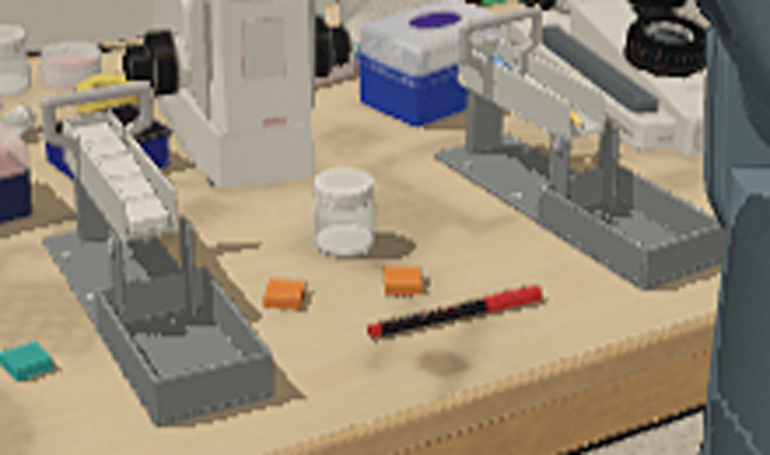

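The near (left, larger y) bin holds the five white boxes. The right one holds coloured tubes. In the side picture the near-side stand edge runs from (234,344) to (372.7,347.3). In the scene picture the tray front corners are at (205.7,291.4) and (237.7,284.3), and the handle bar ends at about (173.4,199.5) and (203,195.5).

```bash
python3 - <<'E'
from h import *
s=load('s0.png');d=load('d0.png')
rl=onz(d,234,344,3);fl=onz(d,372.7,347.3,0);print('side rear-left,front-left',rl,fl,np.linalg.norm(rl-fl))
a=onz(s,205.7,291.4,0);b=onz(s,237.7,284.3,0);print('scene fl fr',a,b,np.linalg.norm(a-b))
h1=onz(s,173.4,199.5,136);h2=onz(s,203,195.5,136);print('handle',h1,h2,(h1+h2)/2,np.linalg.norm(h1-h2))
# side tray rim outer corners z36: front-left, front-right ; hinge-side
for n,u,v in [('front-left rim',444,528),('front-right rim',437,433),('bin rear-left top z106',30,455),('lip left top',258,462),('bar far end z136',79,328)]:
    z=36 if 'rim' in n else 106 if 'z106' in n else 136 if 'z136' in n else 90
    print(n,onz(d,225+u/3,160+v/3,z))
E
python3 - <<'E'
from cell import r
from scipy.spatial.transform import Rotation as R
print(R.from_quat(r.read_state()['tcp_rot']).as_matrix().round(3))
E
```

```text
side rear-left,front-left [658.28245039 202.66133794   3.        ] [379.10140349 217.34690801   0.        ] 279.5831234513166
scene fl fr [381.49525443 214.36986337   0.        ] [372.30161757 136.53482535   0.        ] 78.37611945707987
handle [622.13091661 199.0223333  136.        ] [611.36669242 120.66777191 136.        ] [616.74880451 159.84505261 136.        ] 79.09049129449659
front-left rim [381.98240643 215.59246723  36.        ]
front-right rim [374.79113587 137.24786334  36.        ]
bin rear-left top z106 [648.6369522  201.63993383 106.        ]
lip left top [504.35107781 199.51410846  90.        ]
bar far end z136 [618.14035471 122.25194032 136.        ]
[[-0.     0.348  0.937]
 [-0.001  0.937 -0.348]
 [-1.    -0.002  0.   ]]
```

Run:
```python
from h import *
s=load('s0.png');d=load('d0.png')
def tri(p,q):
    c1,w1=ray(s,*p);c2,w2=ray(d,*q);w1/=np.linalg.norm(w1);w2/=np.linalg.norm(w2)
    t=np.linalg.lstsq(np.c_[w1,-w2],c2-c1,rcond=None)[0];a=c1+w1*t[0];b=c2+w2*t[1];return ((a+b)/2).round(),np.linalg.norm(a-b).round()
print('eyeL',tri((226,133),(257,183)));print('eyeR',tri((258,131),(267,157)))
print('eyeL/upper',tri((226,133),(267,157)))
print('hdl farEnd',tri((203,195.5),(251.2,269.3)))
for n,u,v in [('device',100,240),('mouse',130,285),('mon',98,135)]: print(n,[onz(s,u,v,z).round()[:2] for z in (0,150,300)])
print('side dark',onz(d,230,395,0),onz(d,230,395,150))
```

```text
eyeL (array([600.,  55., 301.]), np.float64(4.0))
eyeR (array([582., -28., 300.]), np.float64(4.0))
eyeL/upper (array([581.,  50., 326.]), np.float64(44.0))
hdl farEnd (array([619., 118., 132.]), np.float64(1.0))
device [array([749., 376.]), array([458., 415.]), array([168., 455.])]
mouse [array([490., 360.]), array([261., 404.]), array([ 32., 447.])]
mon [array([1822.,  167.]), array([1276.,  256.]), array([731., 346.])]
side dark [660.48226547 312.30527777   0.        ] [643.63739477 396.4901736  150.        ]
```

```bash
python3 -m creep '[{"dp":[0,0,0],"dr":[0.16,0,0]},{"dp":[0,0,0],"dr":[0.16,0,0]},{"dp":[0,0,0],"dr":[0.16,0,0]},{"dp":[0,0,0],"dr":[0.16,0,0]},{"dp":[0,0,0],"dr":[0.16,0,0]},{"dp":[0,0,0],"dr":[0.16,0,0]},{"dp":[0,0,0],"dr":[0.16,0,0]},{"dp":[0,0,0],"dr":[0.165,0,0]},{"dp":[0,0.035,0.035],"dr":[0,0,0]},{"dp":[0,0.035,0.035],"dr":[0,0,0]},{"dp":[0,0.035,0.035],"dr":[0,0,0]},{"dp":[0,0.035,0.035],"dr":[0,0,0]},{"dp":[0,0.035,0.035],"dr":[0,0,0]},{"dp":[0,0.035,0.035],"dr":[0,0,0]},{"dp":[0,0.035,0.035],"dr":[0,0,0]},{"dp":[0,0.035,0.035],"dr":[0,0,0]},{"dp":[0,0.035,0.035],"dr":[0,0,0]},{"dp":[0,0.035,0.035],"dr":[0,0,0]},{"dp":[0,0.035,0.035],"dr":[0,0,0]},{"dp":[0,0,0],"dr":[0,0,0]}]' 0
python3 - <<'E'
from h import *
d=snap('wrist','w1.png');t=r.read_state();print(t['position'],R.from_quat(t['tcp_rot']).as_matrix().round(3),t['wrist_force'],t['joint_positions'].round(2))
print(d['xyz'],rot(d).as_matrix().round(2))
E
```

```text
t: 2.6
position: [585.7, 193.3, 263.6]
tcp_rot: [-0.519, -0.479, 0.519, -0.481]
wrist_force: [-2.3, -0.8, -0.2]
width: 88.2
[584.15873049 196.2937209  263.33114944] [[-0.     0.997 -0.074]
 [-0.001 -0.074 -0.997]
 [-1.    -0.     0.001]] [ 0.53112632 -0.17426656 -0.24041039] [-0.69  0.5   0.41  1.65 -0.22  1.03 -0.29]
[591.81225805 263.11139951 384.96526655] [[ 1.    0.07  0.02]
 [-0.08  0.96  0.27]
 [ 0.   -0.27  0.96]]
```

View pics/w1.png

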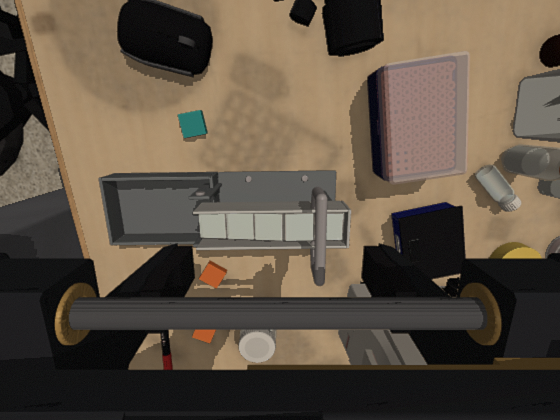

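The wrist view shows the bin with five white boxes at (198-345, 207-243) and the handle bar from about (320,195) to (319,278). The tray is at (103-217, 175-243).

Run:
```python
from h import *
d=load('w1.png')
h1=onz(d,320,194,136);h2=onz(d,319.5,279,136);print(h1,h2,(h1+h2)/2,np.linalg.norm(h1-h2),np.arctan2((h1-h2)[0],-(h2-h1)[1]))
f=onz(d,197.5,224,99);b=onz(d,342,226,99);print('box row front/back',f,b,np.arctan2((b-f)[1],(b-f)[0]))
a=onz(d,101,177,36);c=onz(d,108,247,36);print('tray front',a,c)
a=onz(d,193,203,106);c=onz(d,346,204,106);print('near wall',a,c,np.arctan2((c-a)[1],(c-a)[0]))
```

```text
[623.00924347 203.59070749 136.        ] [619.46654903 124.60851575 136.        ] [621.23789625 164.09961162 136.        ] 79.06160443562938 0.044824299893469005
box row front/back [505.76871919 173.69704109  99.        ] [648.10142162 160.60137297  99.        ] -0.0917491289406505
tray front [384.23370424 219.25156458  36.        ] [372.4912644  132.89937977  36.        ]
near wall [506.73005345 196.94520964 106.        ] [650.9284853  184.82726092 106.        ] -0.0838396268757984
```

```bash
python3 -m creep '[{"dp":[0,0.02,0.0155],"dr":[0,0,0]},{"dp":[0,0.0195,0.0155],"dr":[0,0,0]},{"dp":[0.02,0,0],"dr":[0,0,0]},{"dp":[0.02,0,0],"dr":[0,0,0]},{"dp":[0.02,0,0],"dr":[0,0,0]},{"dp":[0.02,0,0],"dr":[0,0,0]},{"dp":[0.02,0,0],"dr":[0,0,0]},{"dp":[0.019,0,0],"dr":[0,0,0]},{"dp":[0,0,0],"dr":[0,0,0]},{"dp":[0,0,0],"dr":[0,0,0]}]' 0
python3 - <<'E'
from h import *
d=snap('side','d1.png');t=r.read_state();print(t['t'],t['position'],t['wrist_force'])
e=snap('wrist','w2.png')
cv2.imwrite('pics/m1.png',np.hstack([cv2.resize(d['img'][200:360,200:390],(400,337)),cv2.resize(e['img'],(400,337))])[:,:,::-1])
E
```

```text
t: 3.9
position: [621.3, 164.6, 145.2]
tcp_rot: [0.518, 0.482, -0.517, 0.482]
wrist_force: [0.0, -0.5, -0.2]
width: 88.4
3.95 [621.44265462 164.6318387  145.50045192] [ 0.44628956 -0.31060584 -0.18414193]
```

View pics/m1.png

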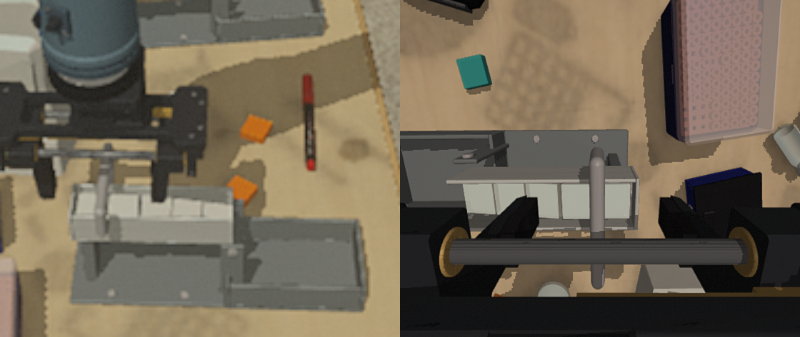

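The bar lies between the open fingers (side crop about (105,170), wrist crop (597,150-290)), and the fingertips are clear of the boxes. Closing.

```bash
python3 -m creep '[{"dp":[0,0,0]},{"dp":[0,0,0]},{"dp":[0,0,0]},{"dp":[0,0,0]},{"dp":[0,0,0]},{"dp":[0,0,0]}]' 1 || python3 -m creep '[{"dp":[0,0,0],"dr":[0,0,0]},{"dp":[0,0,0],"dr":[0,0,0]},{"dp":[0,0,0],"dr":[0,0,0]},{"dp":[0,0,0],"dr":[0,0,0]},{"dp":[0,0,0],"dr":[0,0,0]},{"dp":[0,0,0],"dr":[0,0,0]}]' 1
python3 - <<'E'
from h import *
t=r.read_state();print(t['t'],t['position'],t['wrist_force'],t['moment'])
def P(th): return np.array([118*np.cos(th)-64*np.sin(th), 118*np.sin(th)+64*np.cos(th)])
a=P(0)
for th in np.arange(0.04,0.72,.04):
    b=P(th);print(round(th,2),(P(th)-P(th-.04)).round(2),(b-a).round(1))
E
```

```text
t: 4.75
position: [620.8, 164.6, 144.7]
tcp_rot: [-0.517, -0.482, 0.517, -0.482]
wrist_force: [-0.3, 0.1, 0.3]
width: 30.3
4.75 [620.77510303 164.61427543 144.70463369] [-0.33537434  0.09539335  0.25431097] [-0.03738119  0.04235918 -0.03860136]
0.04 [-2.65  4.67] [-2.7  4.7]
0.08 [-2.84  4.56] [-5.5  9.2]
0.12 [-3.02  4.44] [-8.5 13.7]
0.16 [-3.19  4.32] [-11.7  18. ]
0.2 [-3.36  4.19] [-15.1  22.2]
0.24 [-3.53  4.05] [-18.6  26.2]
0.28 [-3.69  3.9 ] [-22.3  30.1]
0.32 [-3.84  3.75] [-26.1  33.9]
0.36 [-3.99  3.6 ] [-30.1  37.5]
0.4 [-4.13  3.43] [-34.2  40.9]
0.44 [-4.26  3.27] [-38.5  44.2]
0.48 [-4.39  3.09] [-42.9  47.3]
0.52 [-4.51  2.91] [-47.4  50.2]
0.56 [-4.62  2.73] [-52.   52.9]
0.6 [-4.73  2.54] [-56.7  55.4]
0.64 [-4.83  2.35] [-61.6  57.8]
0.68 [-4.92  2.16] [-66.5  60. ]validation failed for argument at $[0]...
```

```bash
python3 -m creep '[{"dp":[0,0,0],"dr":[0,0,0]},{"dp":[0,0,0],"dr":[0,0,0]},{"dp":[0,0,0],"dr":[0,0,0]},{"dp":[0,0,0],"dr":[0,0,0]}]' 1
```

```text
t: 5.25
position: [620.8, 164.6, 144.7]
tcp_rot: [-0.517, -0.482, 0.517, -0.482]
wrist_force: [-0.6, 0.1, -0.1]
width: 8.7
```

```bash
python3 -m creep '[{"dp":[-0.0047,-0.0027,0],"dr":[0,0,0]},{"dp":[-0.0046,-0.0028,0],"dr":[0,0,0]},{"dp":[-0.0044,-0.003,0],"dr":[0,0,0]},{"dp":[-0.0043,-0.0032,0],"dr":[0,0,0]},{"dp":[-0.0042,-0.0034,0],"dr":[0,0,0]},{"dp":[0,0,0],"dr":[0,0,0]}]'
python3 - <<'E'
from h import *
d=snap('side','d2.png');e=snap('wrist','w3.png');t=r.read_state();print(t['t'],t['position'],t['wrist_force'],t['moment'],t['width'])
cv2.imwrite('pics/m2.png',np.hstack([cv2.resize(d['img'][200:360,200:390],(400,337)),cv2.resize(e['img'],(400,337))])[:,:,::-1])
E
```

```text
t: 6.0
position: [605.8, 165.6, 167.5]
tcp_rot: [0.517, 0.482, -0.517, 0.482]
wrist_force: [2.1, -0.8, -3.3]
width: 8.7
6.1 [605.9984173  165.59364828 167.13577954] [ 2.94767412 -0.82952344 -2.10334066] [-0.16804951 -0.59209261 -0.00169002] 8.926365591665002
```

View pics/m2.png

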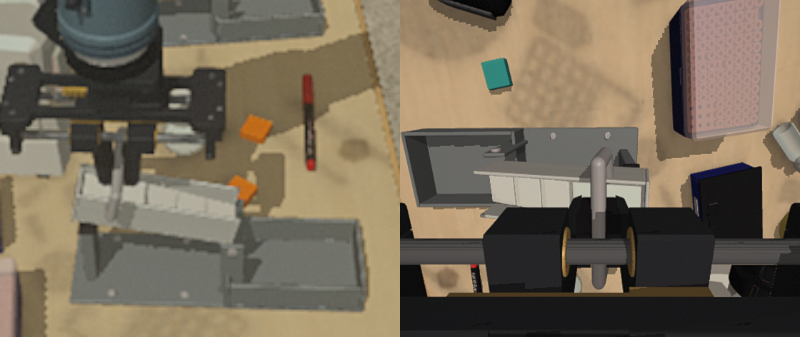

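The bin is tipped about 0.2 rad. The boxes haven't moved (side crop (110-235, 180-215)) and the tray at (240-365, 225-300) is empty. I'll go on in small steps and watch the tray area for white pixels.

```bash
cat > watch.py <<'E'
from h import *
import sys
f=sys.argv[1];d=snap('side',f+'.png');t=r.read_state()
w=(d['img'][275:345,312:372].min(2)>130).astype(np.uint8)
n,l,s,c=cv2.connectedComponentsWithStats(w)
p=t['position'];h=np.array([502.8,174]);x=(p[:2]-h)@[.997,-.078]
print(round(t['t'],2),'tilt',round(np.arctan2(p[2]-8.5-72,x)-np.arctan2(64,118),3),'r',round(np.hypot(p[2]-80.5,x),1),'F',np.round(t['wrist_force'],1),'white',w.sum(),[(s[i].tolist(),(c[i]+[312,275]).round().tolist()) for i in range(1,n) if s[i,4]>15])
E
python3 -m creep '[{"dp":[-0.0021,-0.0017,0],"dr":[0,0,0]},{"dp":[-0.0021,-0.0018,0],"dr":[0,0,0]},{"dp":[-0.002,-0.0018,0],"dr":[0,0,0]},{"dp":[0,0,0],"dr":[0,0,0]},{"dp":[0,0,0],"dr":[0,0,0]}]'; python3 watch.py a1
python3 - <<'E'
from h import *
for f in('d0','d1','d2'):
    i=load(f+'.png')['img'];print(f,(i[275:345,312:372].min(2)>130).sum(), i[290,300],i[325,340])
E
```

```text
t: 6.72
position: [600.7, 165.9, 173.3]
tcp_rot: [0.517, 0.482, -0.517, 0.482]
wrist_force: [4.0, -1.2, -1.7]
width: 8.9
6.78 tilt 0.26 r 135.2 F [ 4.1 -0.8 -1.6] white 22 []
d0 0 [134 130 119] [107 106  99]
d1 0 [116 113 101] [116 116 109]
d2 8 [145 143 128] [113 113 105]
```

```bash
python3 -m creep '[{"dp":[-0.001,-0.0009,0],"dr":[0,0,0]},{"dp":[-0.001,-0.0009,0],"dr":[0,0,0]},{"dp":[0,0,0],"dr":[0,0,0]},{"dp":[0,0,0],"dr":[0,0,0]},{"dp":[0,0,0],"dr":[0,0,0]},{"dp":[0,0,0],"dr":[0,0,0]}]'; python3 watch.py a2
python3 -m creep '[{"dp":[-0.0009,-0.001,0],"dr":[0,0,0]},{"dp":[-0.001,-0.001,0],"dr":[0,0,0]},{"dp":[0,0,0],"dr":[0,0,0]},{"dp":[0,0,0],"dr":[0,0,0]},{"dp":[0,0,0],"dr":[0,0,0]},{"dp":[0,0,0],"dr":[0,0,0]}]'; python3 watch.py a3
```

```text
t: 7.52
position: [599.0, 166.1, 175.3]
tcp_rot: [0.517, 0.482, -0.517, 0.482]
wrist_force: [4.6, -1.6, 0.7]
width: 9.0
7.58 tilt 0.28 r 135.3 F [ 4.4 -1.5  0.5] white 28 []
t: 8.32
position: [597.1, 166.2, 177.3]
tcp_rot: [0.517, 0.482, -0.517, 0.482]
wrist_force: [6.2, -1.1, 0.7]
width: 8.7
8.38 tilt 0.3 r 135.3 F [ 5.  -2.5 -0.2] white 24 []
```

```bash
python3 -m creep '[{"dp":[-0.001,-0.0009,0],"dr":[0,0,0]},{"dp":[-0.001,-0.0009,0],"dr":[0,0,0]},{"dp":[0,0,0],"dr":[0,0,0]},{"dp":[0,0,0],"dr":[0,0,0]},{"dp":[0,0,0],"dr":[0,0,0]},{"dp":[0,0,0],"dr":[0,0,0]}]'; python3 watch.py a4
python3 -m creep '[{"dp":[-0.0009,-0.0009,0],"dr":[0,0,0]},{"dp":[-0.001,-0.0009,0],"dr":[0,0,0]},{"dp":[0,0,0],"dr":[0,0,0]},{"dp":[0,0,0],"dr":[0,0,0]},{"dp":[0,0,0],"dr":[0,0,0]},{"dp":[0,0,0],"dr":[0,0,0]}]'; python3 watch.py a5
```

```text
t: 9.12
position: [595.2, 166.3, 179.2]
tcp_rot: [0.517, 0.482, -0.517, 0.482]
wrist_force: [4.5, -1.1, 0.2]
width: 8.9
9.18 tilt 0.32 r 135.4 F [ 5.4 -1.5 -0.2] white 27 []
t: 9.93
position: [593.3, 166.4, 181.0]
tcp_rot: [0.517, 0.482, -0.517, 0.482]
wrist_force: [4.7, -1.8, 0.4]
width: 8.8
9.97 tilt 0.339 r 135.5 F [ 5.3 -1.4 -0.3] white 31 []
```

```bash
python3 -m creep '[{"dp":[-0.0009,-0.0009,0],"dr":[0,0,0]},{"dp":[-0.0009,-0.001,0],"dr":[0,0,0]},{"dp":[0,0,0],"dr":[0,0,0]},{"dp":[0,0,0],"dr":[0,0,0]},{"dp":[0,0,0],"dr":[0,0,0]},{"dp":[0,0,0],"dr":[0,0,0]}]'; python3 watch.py a6
python3 - <<'E'
import cv2,numpy as np
cv2.imwrite('pics/m3.png',np.hstack([cv2.resize(cv2.imread(f'pics/{f}.png')[220:350,230:385],(396,332),interpolation=cv2.INTER_CUBIC) for f in('a2','a6')]))
E
```

```text
t: 10.72
position: [591.4, 166.5, 182.9]
tcp_rot: [0.517, 0.482, -0.517, 0.482]
wrist_force: [4.3, -2.2, 1.3]
width: 8.4
10.78 tilt 0.358 r 135.6 F [ 4.5 -1.7  0.1] white 38 [([0, 23, 4, 13, 21], [313.0, 304.0])]
```

View pics/m3.png

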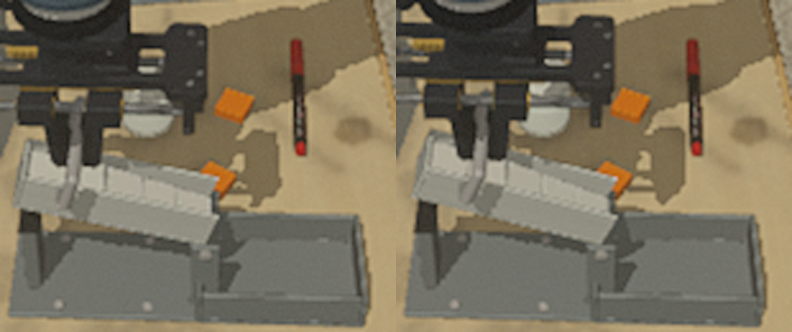

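The boxes are still in place at about 0.36 rad: the lip at right-crop (615,230) has nothing in front of it and the tray is empty. Going on.

```bash
python3 -m creep '[{"dp":[-0.0009,-0.001,0],"dr":[0,0,0]},{"dp":[-0.0009,-0.001,0],"dr":[0,0,0]},{"dp":[0,0,0],"dr":[0,0,0]},{"dp":[0,0,0],"dr":[0,0,0]},{"dp":[0,0,0],"dr":[0,0,0]},{"dp":[0,0,0],"dr":[0,0,0]}]'; python3 watch.py a7
```

```text
t: 11.52
position: [589.4, 166.7, 184.6]
tcp_rot: [0.517, 0.482, -0.517, 0.482]
wrist_force: [4.5, -2.0, 0.9]
width: 8.4
11.57 tilt 0.378 r 135.6 F [ 5.  -1.8 -0.2] white 37 [([0, 23, 5, 13, 22], [313.0, 304.0])]
```

```bash
python3 -m creep '[{"dp":[-0.0009,-0.001,0],"dr":[0,0,0]},{"dp":[-0.0009,-0.001,0],"dr":[0,0,0]},{"dp":[0,0,0],"dr":[0,0,0]},{"dp":[0,0,0],"dr":[0,0,0]},{"dp":[0,0,0],"dr":[0,0,0]},{"dp":[0,0,0],"dr":[0,0,0]}]'; python3 watch.py a8
```

```text
t: 12.32
position: [587.4, 166.8, 186.4]
tcp_rot: [0.517, 0.482, -0.517, 0.482]
wrist_force: [4.7, -0.6, 0.3]
width: 8.9
12.38 tilt 0.398 r 135.8 F [ 3.5 -1.7  1.1] white 45 [([0, 13, 5, 8, 16], [313.0, 291.0]), ([0, 22, 5, 15, 29], [313.0, 304.0])]
```

```bash
python3 -m creep '[{"dp":[-0.0008,-0.001,0],"dr":[0,0,0]},{"dp":[-0.0008,-0.001,0],"dr":[0,0,0]},{"dp":[0,0,0],"dr":[0,0,0]},{"dp":[0,0,0],"dr":[0,0,0]},{"dp":[0,0,0],"dr":[0,0,0]},{"dp":[0,0,0],"dr":[0,0,0]},{"dp":[0,0,0],"dr":[0,0,0]}]'; python3 watch.py a9
```

```text
t: 13.25
position: [585.4, 166.9, 188.0]
tcp_rot: [0.517, 0.482, -0.517, 0.482]
wrist_force: [4.5, -1.4, 0.4]
width: 8.5
13.3 tilt 0.417 r 135.8 F [ 4.  -1.9  1.8] white 101 [([0, 23, 8, 16, 82], [315.0, 305.0])]
```

```bash
python3 -m creep '[{"dp":[-0.0008,-0.001,0],"dr":[0,0,0]},{"dp":[-0.0008,-0.001,0],"dr":[0,0,0]},{"dp":[0,0,0],"dr":[0,0,0]},{"dp":[0,0,0],"dr":[0,0,0]},{"dp":[0,0,0],"dr":[0,0,0]},{"dp":[0,0,0],"dr":[0,0,0]},{"dp":[0,0,0],"dr":[0,0,0]}]'; python3 watch.py a10
```

```text
t: 14.18
position: [583.5, 167.1, 189.7]
tcp_rot: [0.517, 0.482, -0.517, 0.482]
wrist_force: [5.8, -1.7, 1.9]
width: 8.6
14.22 tilt 0.436 r 135.9 F [ 4.5 -1.8  0.8] white 410 [([0, 13, 5, 9, 20], [314.0, 291.0]), ([0, 28, 5, 8, 22], [314.0, 306.0]), ([26, 40, 9, 19, 101], [343.0, 324.0]), ([5, 42, 17, 17, 265], [325.0, 325.0])]
```

Boxes are coming out. Hold and look.

```bash
python3 -m creep '[{"dp":[0,0,0],"dr":[0,0,0]},{"dp":[0,0,0],"dr":[0,0,0]},{"dp":[0,0,0],"dr":[0,0,0]},{"dp":[0,0,0],"dr":[0,0,0]}]'; python3 watch.py a11
python3 - <<'E'
import cv2,numpy as np
cv2.imwrite('pics/m4.png',np.hstack([cv2.resize(cv2.imread(f'pics/{f}.png')[220:350,230:385],(396,332),interpolation=cv2.INTER_CUBIC) for f in('a10','a11')]))
E
```

```text
t: 14.72
position: [583.5, 167.0, 189.7]
tcp_rot: [0.517, 0.482, -0.517, 0.482]
wrist_force: [4.7, -2.2, 1.7]
width: 8.7
14.78 tilt 0.436 r 135.9 F [ 5.  -1.8  0.7] white 497 [([0, 13, 5, 5, 16], [314.0, 290.0]), ([0, 28, 5, 8, 19], [314.0, 306.0]), ([5, 41, 17, 18, 265], [325.0, 325.0]), ([33, 45, 14, 15, 193], [352.0, 327.0])]
```

View pics/m4.png

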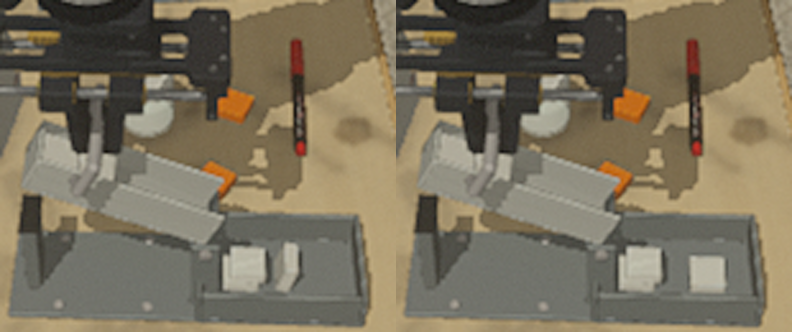

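The bin front is empty. In the tray lie one flat box at (708,272) and two, one on the other, at (640,268), while boxes 4 and 5 stay behind in the bin. Lowering back along the same arc.

```bash
python3 -m creep '[{"dp":[0.0019,0.0022,0],"dr":[0,0,0]},{"dp":[0.0019,0.0022,0],"dr":[0,0,0]},{"dp":[0.0019,0.0022,0],"dr":[0,0,0]},{"dp":[0.0019,0.0022,0],"dr":[0,0,0]},{"dp":[0.0022,0.0021,0],"dr":[0,0,0]},{"dp":[0.0022,0.0021,0],"dr":[0,0,0]},{"dp":[0.0022,0.0021,0],"dr":[0,0,0]},{"dp":[0.0022,0.0022,0],"dr":[0,0,0]},{"dp":[0.002,0.0018,0],"dr":[0,0,0]},{"dp":[0.0021,0.0018,0],"dr":[0,0,0]},{"dp":[0.0021,0.0017,0],"dr":[0,0,0]},{"dp":[0.0021,0.0017,0],"dr":[0,0,0]},{"dp":[0.0021,0.0017,0],"dr":[0,0,0]}]'; python3 watch.py b1
python3 -m creep '[{"dp":[0.0021,0.0016,0],"dr":[0,0,0]},{"dp":[0.0022,0.0016,0],"dr":[0,0,0]},{"dp":[0.0022,0.0015,0],"dr":[0,0,0]},{"dp":[0.0022,0.0015,0],"dr":[0,0,0]},{"dp":[0.0023,0.0014,0],"dr":[0,0,0]},{"dp":[0.0023,0.0014,0],"dr":[0,0,0]},{"dp":[0.0023,0.0014,0],"dr":[0,0,0]},{"dp":[0.0024,0.0013,0],"dr":[0,0,0]},{"dp":[0,0,0],"dr":[0,0,0]},{"dp":[0,0,0],"dr":[0,0,0]}]'; python3 watch.py b2
```

```text
t: 16.4
position: [609.5, 165.4, 163.0]
tcp_rot: [0.517, 0.482, -0.517, 0.482]
wrist_force: [4.1, -2.4, 2.9]
width: 9.1
16.45 tilt 0.157 r 135.2 F [ 5.4 -2.5  2.8] white 461 [([5, 41, 17, 18, 265], [325.0, 325.0]), ([33, 45, 14, 15, 193], [352.0, 327.0])]
t: 17.7
position: [620.7, 164.7, 144.9]
tcp_rot: [-0.517, -0.482, 0.517, -0.482]
wrist_force: [2.9, -1.9, 4.8]
width: 8.7
17.75 tilt 0.002 r 134.7 F [ 2.8 -1.7  4.3] white 459 [([5, 41, 17, 18, 267], [325.0, 325.0]), ([33, 45, 14, 15, 192], [352.0, 327.0])]
```

The bin is on its rest, with the force now pushing up. Open, then withdraw straight up.

```bash
python3 -m creep '[{"dp":[0,0,0],"dr":[0,0,0]},{"dp":[0,0,0],"dr":[0,0,0]},{"dp":[0,0,0],"dr":[0,0,0]},{"dp":[0,0,0],"dr":[0,0,0]},{"dp":[0,0,0],"dr":[0,0,0]},{"dp":[0,0,0],"dr":[0,0,0]},{"dp":[0,0,0],"dr":[0,0,0]},{"dp":[0,0,0],"dr":[0,0,0]},{"dp":[-0.01,0,0],"dr":[0,0,0]},{"dp":[-0.02,0,0],"dr":[0,0,0]},{"dp":[-0.02,0,0],"dr":[0,0,0]},{"dp":[-0.02,0,0],"dr":[0,0,0]},{"dp":[-0.02,0,0],"dr":[0,0,0]},{"dp":[-0.02,0,0],"dr":[0,0,0]},{"dp":[0,0,0],"dr":[0,0,0]},{"dp":[0,0,0],"dr":[0,0,0]}]' 0; python3 watch.py b3
python3 - <<'E'
from h import *
e=snap('wrist','w4.png');d=load('b3.png')
cv2.imwrite('pics/m5.png',np.hstack([cv2.resize(d['img'][200:360,200:390],(400,337)),cv2.resize(e['img'],(400,337))])[:,:,::-1])
E
```

```text
t: 19.75
position: [620.4, 164.6, 254.3]
tcp_rot: [-0.517, -0.482, 0.517, -0.482]
wrist_force: [0.4, 0.2, -0.6]
width: 88.4
19.8 tilt 0.477 r 209.6 F [ 0.3  0.1 -0. ] white 455 [([5, 41, 17, 18, 265], [325.0, 325.0]), ([33, 45, 14, 14, 190], [351.0, 326.0])]
```

View pics/m5.png

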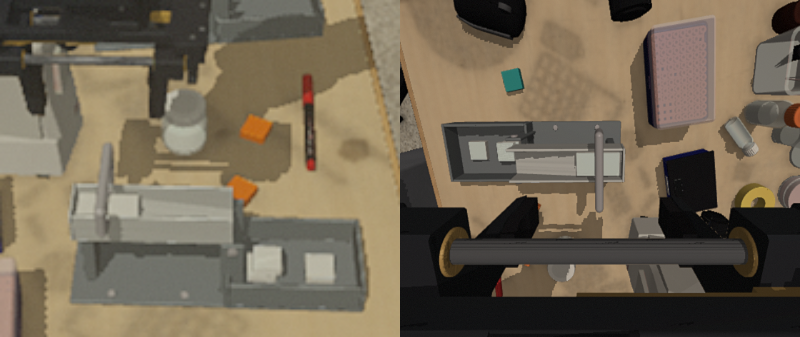

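The bin is down and released. Boxes 4 and 5 are in it (side crop (90-140, 205)), three boxes are in the tray at (265,262) (stacked) and (320,268), and the gripper is clear. Handing in.

```bash
python3 -c "from cell import r; print(r.sign_off())"
```

```text
the job is handed in; nothing more can be done
None
```

I tipped the cover-glass bin by its handle in steps of about 0.02 rad and held it at about 0.44 rad while boxes came out. I then lowered it along the same arc onto its rest, let go and backed straight up. The job was handed in at about 20 s of the 45 s allowed; no verdict was reported.

**Last checks:**
- **Tray:** one box lies flat and two appear to lie one on the other. The lower one is hidden, so I inferred three from the empty front half of the bin. The white area in the tray did not move in the last three pictures.
- **Bin:** two boxes are still in it, and its tilt was about 0.00 rad from the arm position just before I let go.
- **Gripper:** open, about 110 mm above where it gripped, with wrist force about zero.
- **Surroundings:** the marker and jar look undisturbed. The arm never went near the timer or the tube bin, but the last picture shows only part of the tube bin and not the timer.

**Disagreements:**
- **Yaw:** the stand's yaw came out between -0.04 and -0.14 rad from different edges; I used about -0.08.
- **Side force:** a steady 4–6 N while the bin was tipped fits a small error in the arc.
- **Tilt readout:** the 0.477 rad printed after letting go is meaningless, because it is worked out from the hand position.

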